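Click the turret sprinkler round to its yellow fine rose

ROBOT

A 6-joint arm with a two-finger parallel gripper is mounted at the origin on the work surface. World frame = base frame: x ahead of the robot, y to its left, z up, the work surface at z = 0. Lengths are in m, angles in rad, forces in N, time in s.
With the tool pointing down it reaches from about 0.425 to 0.925 m from the base axis. Payload 12.5 kg.
Tool frame: the origin (TCP) lies at the very end of the fingers, on their centre line; the grasp point (between the pads) lies 19 mm behind it; y points along the fingers, z is the direction in which the jaws open and shut, and the axes are right-handed (so a half turn about y gives the same grasp; the last joint's range is limited). The gripper opens to 85 mm and grips with 20 to 120 N. Pads are 22 mm wide; open, the fingers measure 114 mm over their backs; the gripper's body (76 mm by 85 mm) begins 54 mm behind the grasp point. The pads swing forward as they close: fully open they stand 13 mm farther back than shut.
Start: joints at [1.204, 0.491, 1.559, -0, 1.092, -0.106], TCP at [0.161, 0.604, 0.231] pointing down, gripper open.
Joint ranges: [-3.1, 3.1], [-0.84, 2.19], [0.05, 2.79], [-1.13, 4.28], [0.06, 2.93], [-2.69, 2.69]. Speed limits (rad/s): [2.22, 2.22, 2.79, 3.14, 3.14, 3.14].

INTERFACE

Orientations are given as a unit quaternion [x, y, z, w].
In Python, from plant import telemetry, optics, order gives the robot as it stands.
- The arm moves only by the tool drive_tool, never from a script. Its argument "deltas" is a list of rows, each a list of 3 entries, a list of its own where there are three numbers: the shift along the world's x, y, z in cm, then the turn, a rotation vector about the world's x, y, z in rad, then the finger opening in cm, from 0 to 8.54. In form: [[[x, y, z], [ax, ay, az], jaw], ...]. A call has 1 to 20 rows; each row shifts and turns the commanded pose from where the row before left it; what a row does not reach is not made up. A row lasts 1/10 s, in which the tool goes at most 50 mm and 8.59 degrees, less where a joint would pass 70% of its speed; a pose out of reach is approached as far as the arm can. A call with a gripper value outside its range is refused whole. The fingers move at their own pace and stop on an object; "grip_force" is the grip in N (left out, the last holds). Time passes only in rows, so rows that do not move let the fingers close. It gives the time, the measured TCP pose, the force and the opening at its end, in the units of the state.
- telemetry.read_state(): the state, without advancing time (a new reading comes with each control period).
- optics.snapshot(name): name is "scene" or "side" or "wrist"; returns (picture, depth): 480x640x3 uint8, red, green, blue; 480x640 float32, m along the optical axis (not along the pixel's ray), 0 where there is no reading.
- optics.camera_params(name): a dict with "fx", "fy", "cx", "cy" (pixels), "k1" (the pictures are not rectified: a ray, as slopes to the right and down, at radius r is drawn at 1 + k1 r^2 times it, then the intrinsics apply), "eye" and "orientation" of the camera in the world. Camera axes: x right, y down, z forward; pixel columns grow to the right and rows downward; lengths in m; the calibration is good to about 2 mm. A picture is of the moment at which its call begins: read the wrist's pose just before it. camera_params takes no time and is no camera call; for the wrist camera it gives the pose at the moment of the call.
- order.finish_job(): hands the job in, once; it reports no verdict.
Trained networks look in the newest picture that a camera, given by its name, has taken for a name from the list of things; names that differ only in an ending like _2 or _b are one class to them, and where a whole thing is asked for, a point or a joint stands for the part that bears it (a point fixed in the world has none). Each returns a list of dicts, best first, with "score" (0 to 1); they miss things now and then, are a little off and sometimes report something else, mostly with a low value. They report only what shows in the picture. A call takes as long as a camera call. They do not tell look-alikes from the thing itself.
- optics.trace(target, camera): "mask" (480x640 bool, what is visible of it) and "extent" ([left, top, width, height] as shares, 0 to 1, of the picture: columns of its width, rows of its height, round what is visible of it).
- optics.place_of(target, camera): "at" ([column, row] as shares, 0 to 1, of the picture: columns of its width, rows of its height: a listed point, or the origin of a listed thing).
The state is a dict: "time": time; "joints": joint angles; "qd": joint speeds; "effort": joint torques, N m; "tool_pos": TCP position; "tool_rot": TCP orientation; "ft_force": force on the tool from outside, world axes, zero at the start; "moment": the same for the moment, N m; "gripper_width": finger opening in m.
Only numpy, scipy, OpenCV 4.12 (cv2) and the standard library are available. Lean on these libraries where they do the work, as an engineer would, in place of code of your own. Each camera call takes 0.05 s, during which the arm holds its last target.

TASK

The turret sprinkler standing on the bench has to go on to its fine rose before the seedlings are watered. With light flicks of a fingertip at the rim of its green dial, turn the dial click by click, whichever way round you like, until the yellow outlet has clicked in at the white arrow, then take the hand away. The sprinkler stays standing where it is, neither picked up nor shoved along, and the things around it are left alone.

Things in the scene. Friction and masses are not known exactly. Their poses are not given: they have to be found in the camera images.
- sprinkler: Turret sprinkler, 0.7 to 1.05 kg, loose on the bench: steel ring base (172 mm outside diameter, 12 mm high), grey hub carrying the dial, brass hose coupling (33 mm thick, 26 mm up) out to 114 mm on the +x side; on the -x side, below the dial, a black tongue (24 mm wide, top 41 mm up, out to 74 mm from the axis) with a white arrow pointing at the axis. Origin: on the dial's axis at bench level, z up.
- dial_top (a point): Centre of the dial's upper face, on its axis, 66 mm above the bench. The dial: green disc, radius 38 mm, 20 mm thick (46 to 66 mm up; below it the 82 mm hub and the tongue), with eight black upright lobes round its rim, full thickness, noses of 5 mm radius centred 45 mm from the axis (50 mm to the tips), 24 mm gaps. Each lobe lies half-way between two outlets.
- dial (a joint): Dial angle, rad, growing clockwise seen from above; no end stops. It clicks in at every multiple of 0.785 (45 degrees); at 0 or any whole turn (6.283) the yellow outlet is at the arrow. Pushing a lobe over a click takes about 1.5 N; past half-way the dial springs into the next click by itself and stays. Starts 2 to 6 clicks clockwise of yellow.
- yellow_outlet (a point): Centre of the yellow outlet (18 mm disc with small holes, the fine rose, on a short yellow stripe to the rim) on the dial's upper face, 26.5 mm from the axis. The seven other outlets are grey and lie at the same radius, 45 degrees apart.
- arrow_seat (a point): The point over the sprinkler body where the centre of the outlet in use lies: 26.5 mm from the axis towards the white arrow, at the height of the dial's upper face. It belongs to the sprinkler's body and does not turn with the dial.
- frog: Green glazed ceramic frog ornament, 70 mm across and 71 mm high, loose on the bench right of the sprinkler; origin at the centre of its underside. At least 30 mm farther right a grey crate tower with a seed tray on it (305 mm high in all) fills the right side of the bench.
- pot: Empty terracotta flower pot, 92 mm across the rim and 85 mm high, loose on the bench left of the sprinkler; origin at the centre of its underside. Farther left and along the far edge stand a watering can, a plant trough and a stack of pots, all under 240 mm high.
- saucer: Terracotta saucer, 130 mm across and 22 mm high, loose on the bench at the near left; origin at the centre of its underside.
- rake: Hand rake with a green rubber handle and five steel tines, 310 mm long and 90 mm wide, up to 42 mm high, lying loose across the far side of the bench; origin at bench level near the middle of its length, x along the rake from handle to tines.
- coupler: Loose brass hose coupler standing upright on the bench between the robot and the sprinkler, 33 mm across and 34 mm high; origin at the centre of its underside.
Things that resemble listed ones, but are neither listed nor needed, are in the scene too. Several things have the shape of the sprinkler; the one meant has the colours described above.

How it is judged:
At the end, for the whole second after the job is handed in: The yellow outlet is within 4 mm (about 9 degrees of dial) of its place at the white arrow and the dial is at rest; the sprinkler stands flat on the bench, at rest, with the arrow within 25 mm of where it was at the start (horizontal distance between yellow_outlet and arrow_seat below 0.004 m and velocity of joint dial between -0.1 and 0.1 rad/s and linear speed of sprinkler below 0.01 m/s and height (world z) of sprinkler below 0.004 m and angle between sprinkler's own z axis and vertical below 0.05 rad and distance of arrow_seat from where it was at the start of the episode below 0.025 m); the robot touches nothing.
It fails at once if the sprinkler is lifted off the bench or tipped (height (world z) of sprinkler above 0.008 m or angle between sprinkler's own z axis and vertical above 0.15 rad).
It fails at once if the sprinkler is shoved along or swung round by more than 25 mm (distance of any of sprinkler, arrow_seat from where it was at the start of the episode above 0.025 m).
It fails at once if the sprinkler is pinched or pressed hard (more than 20 N) instead of lightly flicked (contact force between the fingers and sprinkler above 20 N).
It fails at once if one of the things around it is moved by more than 15 mm (distance of any of frog, pot, saucer, rake, coupler from where it was at the start of the episode above 0.015 m).
It also fails if it takes over 54 s, if anything falls off the work surface, if the arm or the gripper's body presses on something with over 40 N, if the wrist force passes 120 N, or if a joint passes its speed limit or range.

## Working session

There is one attempt and no reset: what is moved stays moved. The work goes in short steps, Python scripts to look and compute and a tool call to move; the robot and the scene stay as the last step left them, time stands still between calls to the robot, and variables do not carry over. Pictures are saved under pics/ and viewed, and the job is handed in when it is done.

Besides the shell and the picture viewer there is one more tool, called after "Request:" by a JSON object that holds its "method" and its "body", one argument or row to a line. drive_tool: Moves the arm, as the interface text tells. Its arguments: {"type":"object","properties":{"deltas":{"type":"array","items":{"type":"array"}},"grip_force":{"type":"number"}},"required":["deltas"]}

```bash
ls; mkdir -p pics; python3 - <<'E'
from plant import telemetry, optics
import cv2
s=telemetry.read_state();print({k:s[k] for k in('time','tool_pos','tool_rot','gripper_width')})
for n in('scene','side','wrist'):
    p,d=optics.snapshot(n);cv2.imwrite(f'pics/{n}0.png',p[...,::-1]);print(n,optics.camera_params(n))
    for r in optics.place_of('dial_top',n)[:4]:print(r)
E
```

```text
pics
{'time': 0.0, 'tool_pos': array([0.16104641, 0.60363002, 0.23069226]), 'tool_rot': array([ 0.70151483, -0.09206887,  0.09185179, -0.70068789]), 'gripper_width': 0.08531434201600582}
scene {'fx': 514.8651269401312, 'fy': 514.8651269401312, 'cx': 330.79602140564555, 'cy': 247.46105131157333, 'k1': -0.03204281910923333, 'eye': array([ 1.13089304, -0.03876437,  0.90118318]), 'orientation': array([ 0.74542662,  0.6013023 , -0.18343357, -0.22164571])}
{'at': [0.3778, 0.46], 'score': 0.94}
{'at': [0.5563, 0.4604], 'score': 0.61}
side {'fx': 459.99643918383106, 'fy': 459.99643918383106, 'cx': 314.58743096430453, 'cy': 240.19573618549146, 'k1': -0.025595739916082837, 'eye': array([0.49982994, 0.70917218, 0.70897624]), 'orientation': array([-0.07668924,  0.91964303, -0.38462948,  0.02087164])}
{'at': [0.5252, 0.5608], 'score': 0.79}
{'at': [0.5756, 0.404], 'score': 0.67}
wrist {'fx': 418.56218696416374, 'fy': 418.56218696416374, 'cx': 321.65310323354, 'cy': 236.40744876893945, 'k1': -0.05515055389484058, 'eye': array([0.08272642, 0.62446601, 0.37325343]), 'orientation': array([0.78264897, 0.60126442, 0.09792279, 0.12787811])}
```

View pics/scene0.png

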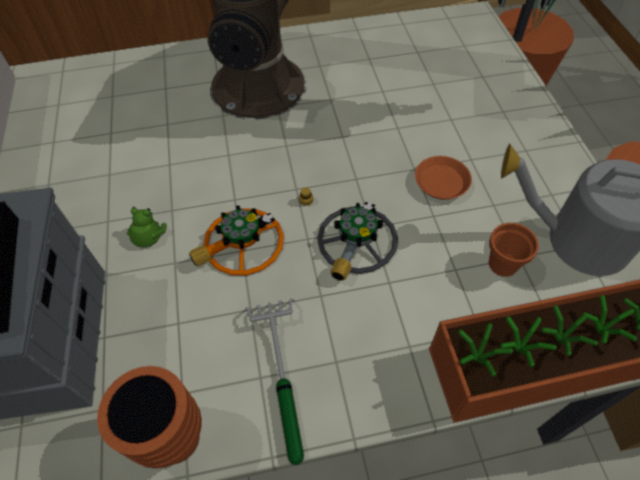

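View pics/side0.png

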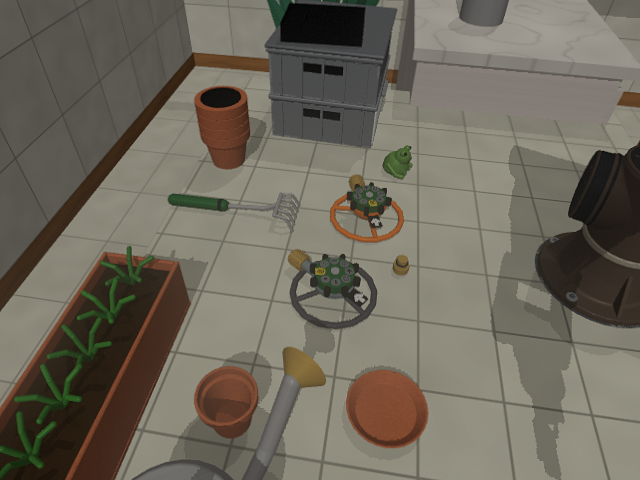

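The candidates are the orange-ring sprinkler at scene (240,226) / side (370,200), and the grey steel-ring one at scene (358,224) / side (335,275). The description says steel ring, so I choose the second. Next I check it in a close crop and measure it.

```bash
cat > h.py <<'E'
import numpy as np,cv2
from scipy.spatial.transform import Rotation as R
from plant import telemetry, optics
def cam(n):
    c=optics.camera_params(n);K=np.array([[c['fx'],0,c['cx']],[0,c['fy'],c['cy']],[0,0,1]]);return K,np.array([c['k1'],0,0,0.]),np.array(c['eye']),R.from_quat(c['orientation']).as_matrix()
def ray(n,uv,z):
    K,D,e,M=cam(n);p=cv2.undistortPoints(np.array([[uv]],float),K,D)[0,0]
    d=M@np.array([*p,1.]);return e+d*(z-e[2])/d[2]
def proj(n,P):
    K,D,e,M=cam(n);return cv2.projectPoints(((np.atleast_2d(P)-e)@M),np.zeros(3),np.zeros(3),K,D)[0][:,0]
E
python3 - <<'E'
from h import *
for n,c in(('scene',(358,230)),('side',(335,285))):
    p=cv2.imread(f'pics/{n}0.png');u,v=c
    cv2.imwrite(f'pics/crop_{n}.png',cv2.resize(p[v-50:v+50,u-60:u+60],None,fx=6,fy=6,interpolation=cv2.INTER_CUBIC))
    optics.snapshot(n)
    for t,z in(('dial_top',.066),('yellow_outlet',.066),('arrow_seat',.066),('sprinkler',0),('frog',0),('pot',0),('saucer',0),('coupler',0),('rake',0)):
        for r in optics.place_of(t,n)[:3]:
            uv=np.array(r['at'])*[640,480];print(n,t,uv.round(),ray(n,uv,z).round(4),r['score'])
print(telemetry.read_state()['time'])
E
```

```text
scene dial_top [239. 221.] [ 0.4879 -0.0964  0.066 ] 0.74
scene dial_top [356. 222.] [0.5412 0.1341 0.066 ] 0.6
scene dial_top [357. 241.] [0.5869 0.1252 0.066 ] 0.55
scene yellow_outlet [366. 231.] [0.568  0.1482 0.066 ] 0.8
scene yellow_outlet [250. 216.] [ 0.4797 -0.0719  0.066 ] 0.65
scene arrow_seat [249. 217.] [ 0.4826 -0.0762  0.066 ] 0.97
scene arrow_seat [363. 211.] [0.5171 0.1549 0.066 ] 0.57
scene sprinkler [246. 243.] [ 0.4983 -0.0923  0.    ] 0.79
scene sprinkler [355. 241.] [ 0.543   0.1325 -0.    ] 0.67
scene sprinkler [363. 211.] [ 0.4689  0.1694 -0.    ] 0.18
scene frog [150. 235.] [ 0.434  -0.2929  0.    ] 0.78
scene saucer [444. 185.] [0.4348 0.3676 0.    ] 0.62
scene coupler [305. 202.] [0.417  0.0497 0.    ] 0.67
scene rake [281. 370.] [ 0.789  -0.0646  0.    ] 0.76
side dial_top [337. 270.] [0.5359 0.1366 0.066 ] 0.88
side dial_top [370. 194.] [ 0.4914 -0.0995  0.066 ] 0.67
side yellow_outlet [318. 272.] [0.5701 0.1471 0.066 ] 0.82
side yellow_outlet [367. 202.] [ 0.495  -0.0708  0.066 ] 0.69
side arrow_seat [345. 281.] [0.5184 0.16   0.066 ] 0.98
side arrow_seat [374. 204.] [ 0.4793 -0.0676  0.066 ] 0.92
side arrow_seat [397. 270.] [0.4238 0.1158 0.066 ] 0.68
side sprinkler [330. 291.] [0.5463 0.1355 0.    ] 0.93
side sprinkler [366. 221.] [ 0.4928 -0.0845  0.    ] 0.6
side pot [235. 418.] [0.6591 0.414  0.    ] 0.56
side pot [397. 271.] [0.4159 0.0574 0.    ] 0.25
side coupler [398. 269.] [0.415  0.0529 0.    ] 0.73
side rake [236. 209.] [ 0.7967 -0.0705  0.    ] 0.92
1.3
```

View pics/crop_scene.png

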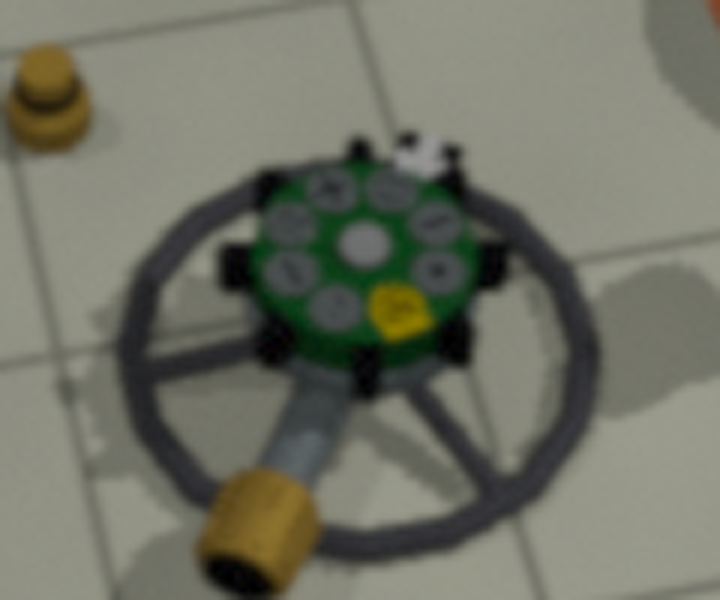

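View pics/crop_side.png

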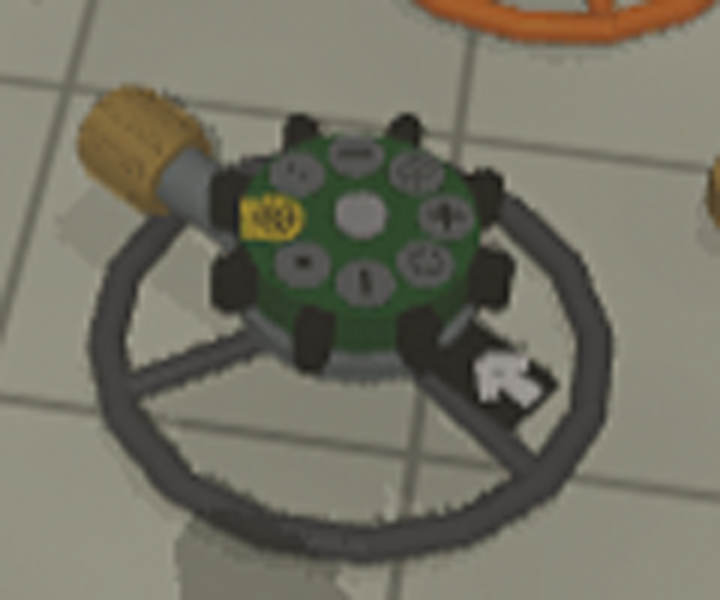

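The crops confirm the choice: grey steel ring, green dial and a black tongue with a white arrow. The axis knob is at scene ≈(358.8,220.8) and side ≈(335.2,270.8). In both views yellow sits 3 outlets clockwise of the arrow, so I need 3 clicks counter-clockwise. Next I pin down the axis and the body angle.

```bash
python3 - <<'E'
from h import *
from scipy.optimize import least_squares
# picked: crop px
off={'scene':(298,180),'side':(275,235)}
C={'scene':(365,245),'side':(361,215)}
# outlets starting at arrow, clockwise
O={'scene':[(393,190),(435,220),(437,270),(400,310),(335,308),(292,271),(291,223),(331,189)],
   'side':[(425,263),(365,283),(302,263),(270,215),(297,173),(357,155),(417,172),(447,215)]}
A={'scene':(425,155),'side':(510,372)}
f=lambda n,c:np.array(off[n])+(np.array(c)+.5)/6-.5
for n in C:
    print(n,'C',ray(n,f(n,C[n]),.068).round(4),'arrow',ray(n,f(n,A[n]),.041).round(4))
P0={n:np.array([f(n,c) for c in O[n]]) for n in O}
def model(p):
    a=p[2]-np.arange(8)*np.pi/4
    return np.c_[p[0]+.0265*np.cos(a),p[1]+.0265*np.sin(a),np.full(8,.066)]
for ns in(['scene'],['side'],['scene','side']):
    r=least_squares(lambda p:np.concatenate([(proj(n,model(p))-P0[n]).ravel() for n in ns]),[.54,.135,2.3])
    print(ns,r.x.round(4),np.degrees(r.x[2]),'rms px',np.sqrt(np.mean(r.fun**2)))
s=telemetry.read_state();M=R.from_quat(s['tool_rot']).as_matrix();print(M.round(3))
E
```

```text
scene C [0.5399 0.1387 0.068 ] arrow [0.487  0.1746 0.041 ]
side C [0.5391 0.1396 0.068 ] arrow [0.4875 0.1714 0.041 ]
['scene'] [0.5393 0.1387 2.5435] 145.7333102246893 rms px 0.25471032533810634
['side'] [0.5394 0.1385 2.5334] 145.15381684411992 rms px 0.26106134191432134
['scene', 'side'] [0.5394 0.1386 2.5382] 145.42785004204578 rms px 0.2632127680425553
[[ 0.966  0.     0.258]
 [-0.258  0.     0.966]
 [ 0.    -1.     0.   ]]
```

View pics/wrist0.png

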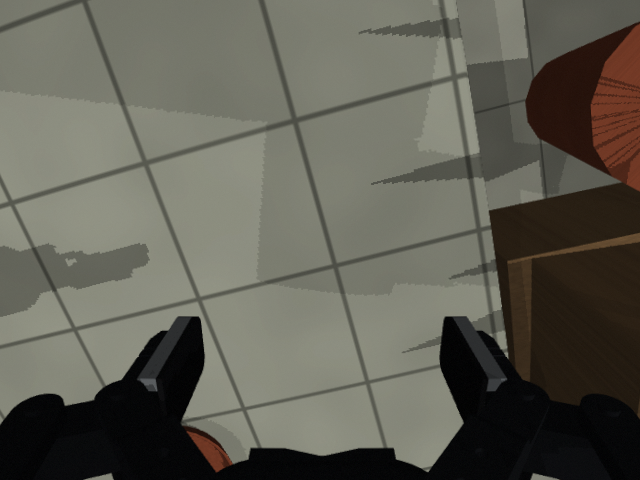

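The axis is at (0.5394, 0.1386) and the arrow lies at 145.4°. Both cameras agree within 1 mm and 0.6°, and the arrow pixels give the same direction. Next I use the wrist depth to find where the fingertips are when open.

```bash
python3 - <<'E'
from h import *
s=telemetry.read_state();p,d=optics.snapshot('wrist')
K,D,e,M=cam('wrist');T=R.from_quat(s['tool_rot']).as_matrix()
v,u=np.mgrid[300:480,0:640];dd=d[300:480];k=(dd>0.02)&(dd<.22)
uv=np.c_[u[k],v[k]].astype(float);q=cv2.undistortPoints(uv[:,None],K,D)[:,0]
P=(np.c_[q,np.ones(len(q))]*dd[k][:,None])@M.T+e
L=(P-s['tool_pos'])@T
print('tool-frame min/max',L.min(0).round(4),L.max(0).round(4))
for sgn in(1,-1):
    for y0 in np.arange(-.05,.012,.006):
        m=(L[:,1]>y0)&(L[:,1]<y0+.006)&(L[:,2]*sgn>0)
        if m.sum()>5:print(sgn,y0.round(3),m.sum(),'x',L[m,0].min().round(4),L[m,0].max().round(4),'z',L[m,2].min().round(4),L[m,2].max().round(4))
E
```

```text
tool-frame min/max [-0.0181 -0.0878 -0.0751] [ 0.0127 -0.0115  0.0751]
1 -0.05 883 x -0.0116 0.0087 z 0.0419 0.056
1 -0.044 972 x -0.0115 0.012 z 0.0417 0.0564
1 -0.038 842 x -0.0113 0.0122 z 0.0418 0.0566
1 -0.032 743 x -0.0112 0.012 z 0.0418 0.0566
1 -0.026 660 x -0.0113 0.0116 z 0.0419 0.0561
1 -0.02 423 x -0.011 0.0117 z 0.0418 0.0549
1 -0.014 38 x -0.0084 0.0104 z 0.0419 0.0429
-1 -0.05 879 x -0.0116 0.0087 z -0.0568 -0.0424
-1 -0.044 962 x -0.0117 0.0127 z -0.0568 -0.0422
-1 -0.038 866 x -0.0113 0.0118 z -0.0572 -0.0423
-1 -0.032 725 x -0.0112 0.0122 z -0.0571 -0.0423
-1 -0.026 630 x -0.0118 0.0121 z -0.0569 -0.0423
-1 -0.02 425 x -0.0111 0.012 z -0.0544 -0.0424
-1 -0.014 39 x -0.0084 0.0085 z -0.0436 -0.0427
```

Open, the fingertips sit 12.5 mm behind the TCP. The finger spans 42 to 57 mm off centre and is 22 mm wide. I will use one finger in the gap at 10.4°, passing over everything at z≈0.30.

Request:
{"method": "drive_tool", "body": {
  "deltas": [
    [[0, 0, 3.5], [0, 0, 0], 8.54],
    [[0, 0, 3.5], [0, 0, 0], 8.54],
    [[2.7, -2.5, 0], [0, 0, 0.0277], 8.54],
    [[2.7, -2.5, 0], [0, 0, 0.0277], 8.54],
    [[2.7, -2.5, 0], [0, 0, 0.0277], 8.54],
    [[2.7, -2.5, 0], [0, 0, 0.0277], 8.54],
    [[2.7, -2.5, 0], [0, 0, 0.0277], 8.54],
    [[2.7, -2.5, 0], [0, 0, 0.0277], 8.54],
    [[2.7, -2.5, 0], [0, 0, 0.0277], 8.54],
    [[2.7, -2.5, 0], [0, 0, 0.0277], 8.54],
    [[2.7, -2.5, 0], [0, 0, 0.0277], 8.54],
    [[2.7, -2.5, 0], [0, 0, 0.0277], 8.54],
    [[2.7, -2.5, 0], [0, 0, 0.0277], 8.54],
    [[2.7, -2.5, 0], [0, 0, 0.0277], 8.54],
    [[2.7, -2.5, 0], [0, 0, 0.0277], 8.54],
    [[2.7, -2.5, 0], [0, 0, 0.0277], 8.54],
    [[2.7, -2.5, 0], [0, 0, 0.0277], 8.54],
    [[2.7, -2.5, 0], [0, 0, 0.0277], 8.54]
  ]
}}

```text
time: 3.15
tool_pos: [0.5941, 0.2027, 0.3014]
tool_rot: [-0.704, -0.065, 0.065, 0.704]
ft_force: [0.1, 0.9, 0.1]
gripper_width: 0.0855
```

Request:
{"method": "drive_tool", "body": {
  "deltas": [
    [[0.5, -0.2, -4], [0, 0, 0], 8.54],
    [[0, 0, -4], [0, 0, 0], 8.54],
    [[0, 0, -4], [0, 0, 0], 8.54],
    [[0, 0, -4], [0, 0, 0], 8.54],
    [[0, 0, -3], [0, 0, 0], 8.54],
    [[0, 0, 0], [0, 0, 0], 8.54]
  ]
}}

```text
time: 3.75
tool_pos: [0.5964, 0.2014, 0.1075]
tool_rot: [0.704, 0.062, -0.067, -0.704]
ft_force: [0.9, -0.1, 0.8]
gripper_width: 0.0853
```

```bash
cat > chk.py <<'E'
import sys
from h import *
AX=np.array([.5394,.1386])
def show(tag,cams=('side','scene')):
    s=telemetry.read_state();T=R.from_quat(s['tool_rot']).as_matrix();p=s['tool_pos']
    print('t',s['time'],'tcp',p.round(4),'yaw',np.degrees(np.arctan2(T[1,0],T[0,0])).round(2),'tilt',T[2,:].round(3),'j',s['joints'].round(2),'F',s['ft_force'].round(2))
    f=p+T@np.array([0,-.0125,-.0497]);d=f[:2]-AX;print('finger tip',f.round(4),'r',np.hypot(*d).round(4),'ang',np.degrees(np.arctan2(d[1],d[0])).round(2))
    for n in cams:
        im,_=optics.snapshot(n);im=im[...,::-1]
        u,v=proj(n,[[*AX,.066]])[0].astype(int);a=im[max(v-60,0):v+60,u-80:u+80]
        cv2.imwrite(f'pics/{tag}_{n}.png',cv2.resize(a,None,fx=5,fy=5,interpolation=cv2.INTER_CUBIC))
show(sys.argv[1])
E
python3 chk.py a
```

```text
t 3.75 tcp [0.5964 0.2014 0.1075] yaw 10.44 tilt [-0.007 -1.    -0.   ] j [ 0.22  0.64  1.66  0.    0.85 -1.53] F [ 0.87 -0.14  0.77]
finger tip [0.6055 0.1526 0.1201] r 0.0676 ang 11.93
```

View pics/a_side.png

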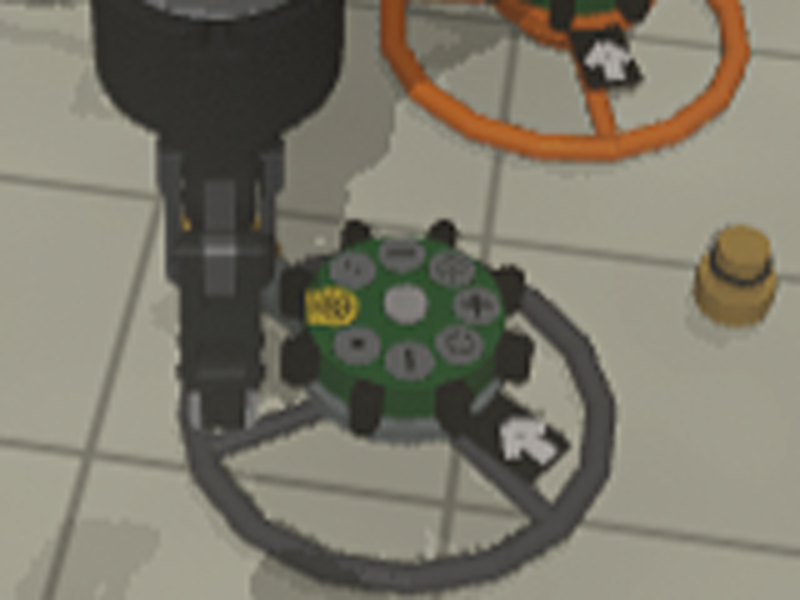

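View pics/a_scene.png

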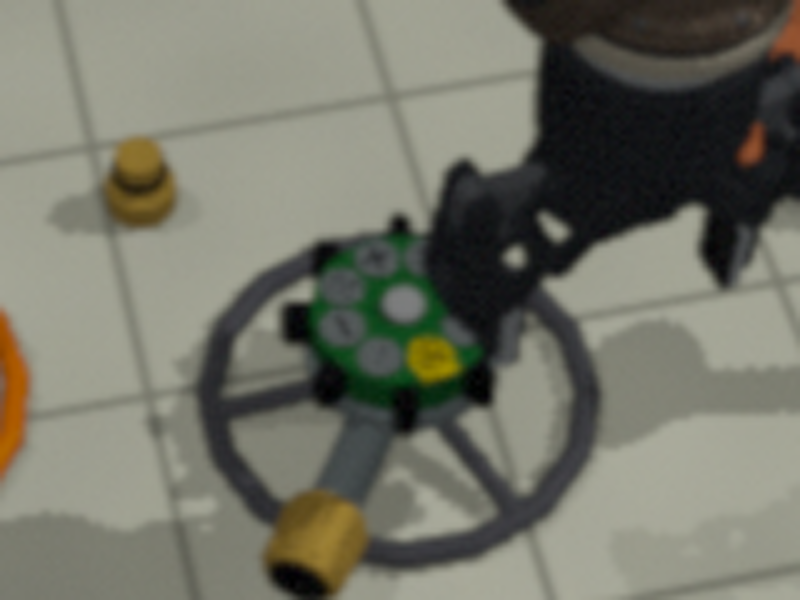

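```bash
python3 chk.py b
```

```text
t 3.85 tcp [0.5985 0.2019 0.1119] yaw 10.45 tilt [-0. -1.  0.] j [ 0.22  0.63  1.66  0.    0.85 -1.53] F [ 0.23 -0.75  0.19]
finger tip [0.6075 0.1531 0.1244] r 0.0696 ang 12.0
```

Side view: the finger is at crop (220,400), outside the rim, with yellow at (332,305). Scene view: the finger tip is at (505,340), beside the gap at the expected place. Next I work out the descent, the radial entry and the orbit steps.

```bash
python3 - <<'E'
import numpy as np
def tcp(r,a):
    a=np.radians(a);return 100*(r*np.array([np.cos(a),np.sin(a)])+.0497*np.array([-np.sin(a),np.cos(a)]))
print('start',tcp(.070,10.4)+[53.94,13.86],'in',tcp(.053,10.4)-tcp(.07,10.4))
P=np.array([tcp(.053,10.4+3*i) for i in range(16)]);Q=np.round(np.diff(np.round(P,2),axis=0),2);print(Q.tolist())
print('out',tcp(.075,55.4)-tcp(.053,55.4))
P=np.array([tcp(.075,55.4-7.5*i) for i in range(7)]);print('back',np.round(np.diff(np.round(P,2),axis=0),2).tolist())
print('in2',tcp(.053,10.4)-tcp(.075,10.4))
E
```

```text
start [59.92782014 20.01198423] in [-1.6720715  -0.30688255]
[[-0.32, 0.21], [-0.32, 0.2], [-0.33, 0.19], [-0.34, 0.16], [-0.35, 0.15], [-0.36, 0.13], [-0.37, 0.11], [-0.36, 0.1], [-0.38, 0.07], [-0.38, 0.05], [-0.37, 0.03], [-0.38, 0.02], [-0.38, -0.01], [-0.38, -0.03], [-0.38, -0.05]]
out [1.24925624 1.81090001]
back [[1.17, -0.1], [1.15, -0.25], [1.11, -0.4], [1.04, -0.54], [0.97, -0.68], [0.87, -0.79]]
in2 [-2.16385724 -0.39714212]
```

Request:
{"method": "drive_tool", "body": {
  "deltas": [
    [[0.1, -0.2, -2.5], [0, 0, 0], 8.54],
    [[0, 0, -2.5], [0, 0, 0], 8.54],
    [[0, 0, -2.2], [0, 0, 0], 8.54],
    [[0, 0, 0], [0, 0, 0], 8.54],
    [[0, 0, 0], [0, 0, 0], 8.54]
  ]
}}

```text
time: 4.45
tool_pos: [0.5999, 0.2001, 0.041]
tool_rot: [-0.704, -0.065, 0.064, 0.704]
ft_force: [0.1, -1.2, 0.2]
gripper_width: 0.0854
```

```bash
python3 chk.py c
```

```text
t 4.45 tcp [0.5999 0.2001 0.041 ] yaw 10.45 tilt [ 0.002 -1.     0.   ] j [ 0.22  0.73  1.7   0.    0.72 -1.54] F [ 0.08 -1.17  0.2 ]
finger tip [0.6089 0.1512 0.0535] r 0.0706 ang 10.28
```

Request:
{"method": "drive_tool", "body": {
  "deltas": [
    [[-0.6, -0.1, 0], [0, 0, 0], 8.54],
    [[-0.6, -0.1, 0], [0, 0, 0], 8.54],
    [[-0.5, -0.1, 0], [0, 0, 0], 8.54],
    [[0, 0, 0], [0, 0, 0], 8.54],
    [[0, 0, 0], [0, 0, 0], 8.54]
  ]
}}

```text
time: 5.05
tool_pos: [0.5822, 0.1969, 0.0395]
tool_rot: [-0.704, -0.065, 0.064, 0.704]
ft_force: [0.3, 0.4, 0.1]
gripper_width: 0.0853
```

```bash
python3 chk.py d
```

```text
t 5.05 tcp [0.5822 0.1969 0.0395] yaw 10.45 tilt [ 0. -1.  0.] j [ 0.22  0.71  1.74  0.    0.68 -1.53] F [0.29 0.41 0.13]
finger tip [0.5912 0.148  0.052 ] r 0.0526 ang 10.32
```

View pics/d_side.png

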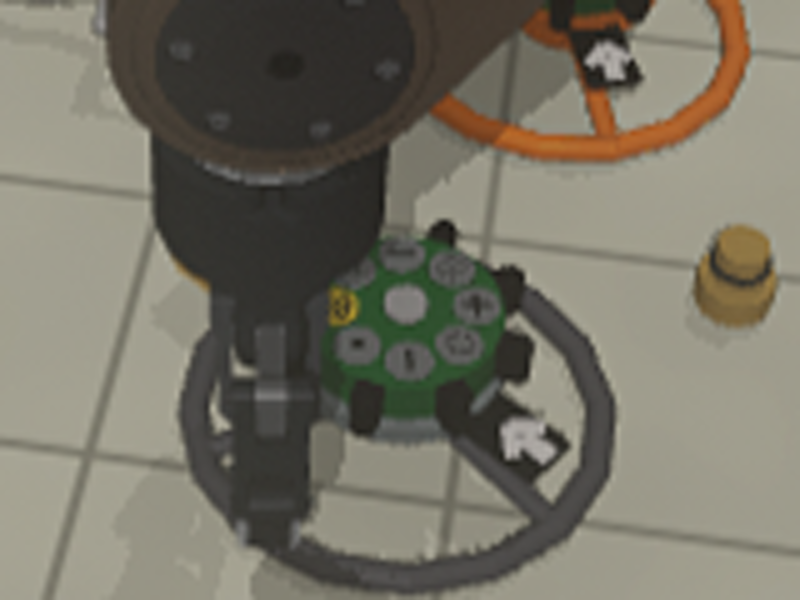

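The finger is in the gap, the dial hasn't moved and there is no force. First click: orbit 45° counter-clockwise.

Request:
{"method": "drive_tool", "body": {
  "deltas": [
    [[-0.32, 0.21, 0], [0, 0, 0.0524], 8.54],
    [[-0.32, 0.2, 0], [0, 0, 0.0524], 8.54],
    [[-0.33, 0.19, 0], [0, 0, 0.0524], 8.54],
    [[-0.34, 0.16, 0], [0, 0, 0.0524], 8.54],
    [[-0.35, 0.15, 0], [0, 0, 0.0524], 8.54],
    [[-0.36, 0.13, 0], [0, 0, 0.0524], 8.54],
    [[-0.37, 0.11, 0], [0, 0, 0.0524], 8.54],
    [[-0.36, 0.1, 0], [0, 0, 0.0524], 8.54],
    [[-0.38, 0.07, 0], [0, 0, 0.0524], 8.54],
    [[-0.38, 0.05, 0], [0, 0, 0.0524], 8.54],
    [[-0.37, 0.03, 0], [0, 0, 0.0524], 8.54],
    [[-0.38, 0.02, 0], [0, 0, 0.0524], 8.54],
    [[-0.38, -0.01, 0], [0, 0, 0.0524], 8.54],
    [[-0.38, -0.03, 0], [0, 0, 0.0524], 8.54],
    [[-0.38, -0.05, 0], [0, 0, 0.0524], 8.54],
    [[0, 0, 0], [0, 0, 0], 8.54],
    [[0, 0, 0], [0, 0, 0], 8.54]
  ]
}}

```text
time: 6.85
tool_pos: [0.5284, 0.2102, 0.0393]
tool_rot: [-0.626, -0.329, 0.329, 0.626]
ft_force: [-0.0, -0.1, -1.3]
gripper_width: 0.0857
```

```bash
python3 chk.py e
```

```text
t 6.85 tcp [0.5284 0.2102 0.0393] yaw 55.4 tilt [ 0. -1. -0.] j [ 0.26  0.67  1.86  0.    0.61 -2.28] F [-0.02 -0.05 -1.27]
finger tip [0.5693 0.182  0.0518] r 0.0527 ang 55.41
```

View pics/e_side.png

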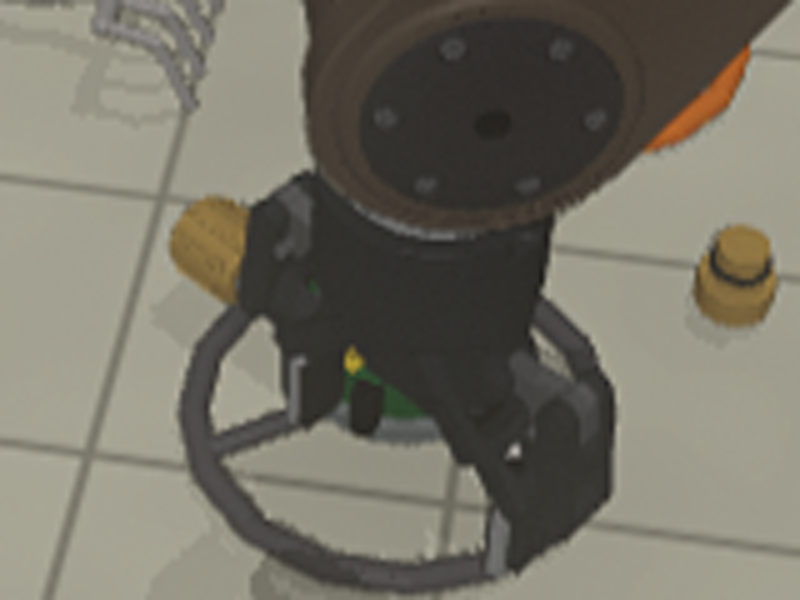

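View pics/e_scene.png

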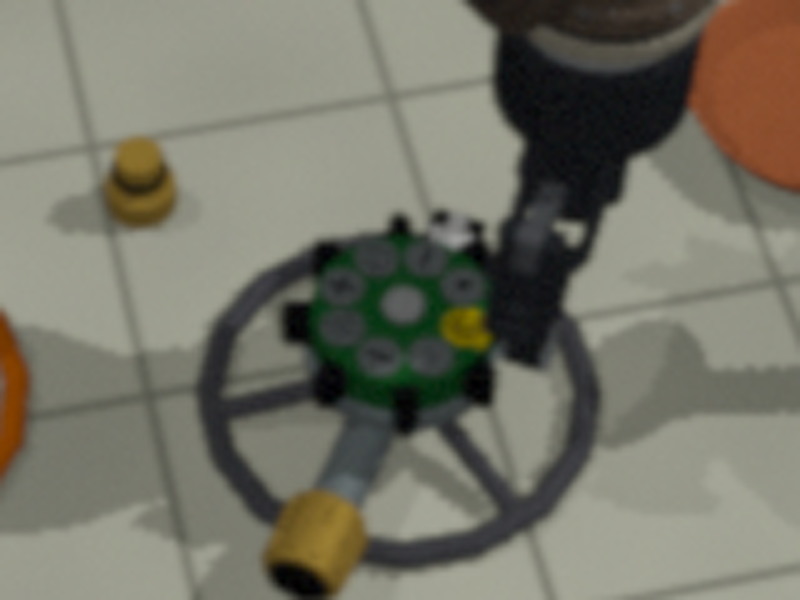

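The first click went in: scene yellow moved from (432,358) to (465,328), and the base is unmoved. Now I back out, return and re-enter.

Request:
{"method": "drive_tool", "body": {
  "deltas": [
    [[0.42, 0.6, 0], [0, 0, 0], 8.54],
    [[0.42, 0.6, 0], [0, 0, 0], 8.54],
    [[0.41, 0.61, 0], [0, 0, 0], 8.54],
    [[0, 0, 0], [0, 0, 0], 8.54],
    [[1.17, -0.1, 0], [0, 0, -0.1309], 8.54],
    [[1.15, -0.25, 0], [0, 0, -0.1309], 8.54],
    [[1.11, -0.4, 0], [0, 0, -0.1309], 8.54],
    [[1.04, -0.54, 0], [0, 0, -0.1309], 8.54],
    [[0.97, -0.68, 0], [0, 0, -0.1309], 8.54],
    [[0.87, -0.79, 0], [0, 0, -0.1309], 8.54],
    [[0, 0, 0], [0, 0, 0], 8.54],
    [[0, 0, 0], [0, 0, 0], 8.54]
  ]
}}

```text
time: 8.15
tool_pos: [0.6034, 0.2007, 0.0392]
tool_rot: [-0.704, -0.066, 0.066, 0.704]
ft_force: [-0.1, 0.1, -0.2]
gripper_width: 0.0855
```

```bash
python3 chk.py f
```

```text
t 8.15 tcp [0.6034 0.2007 0.0392] yaw 10.68 tilt [-0. -1.  0.] j [ 0.22  0.74  1.69  0.    0.72 -1.54] F [-0.05  0.07 -0.17]
finger tip [0.6126 0.1519 0.0516] r 0.0744 ang 10.28
```

View pics/f_side.png

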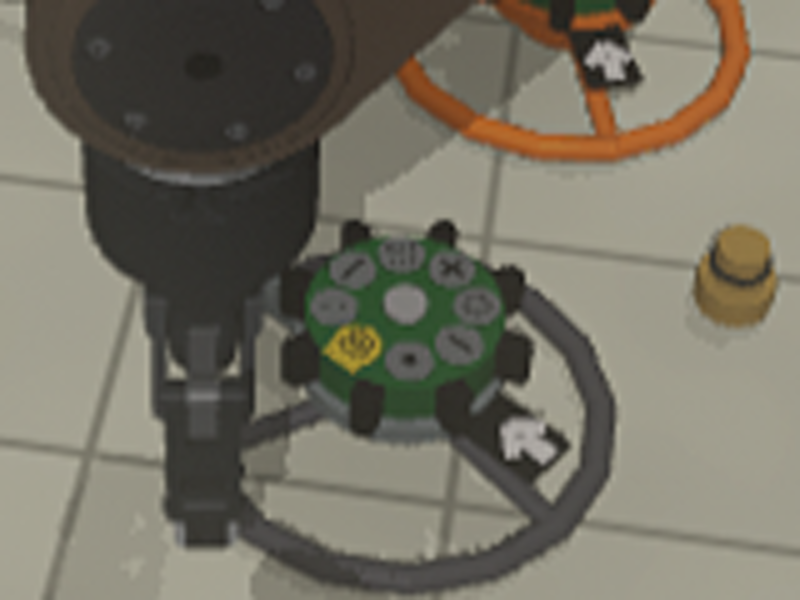

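Yellow is one click on, at (353,347), with two to go. Entering again for the second click.

Request:
{"method": "drive_tool", "body": {
  "deltas": [
    [[-0.7, -0.13, 0], [0, 0, 0], 8.54],
    [[-0.7, -0.13, 0], [0, 0, 0], 8.54],
    [[-0.75, -0.14, 0], [0, 0, 0], 8.54],
    [[0, 0, 0], [0, 0, 0], 8.54],
    [[0, 0, 0], [0, 0, 0], 8.54]
  ]
}}

```text
time: 8.75
tool_pos: [0.5822, 0.1967, 0.0396]
tool_rot: [-0.704, -0.065, 0.065, 0.704]
ft_force: [0.2, 0.8, 0.4]
gripper_width: 0.0851
```

Request:
{"method": "drive_tool", "body": {
  "deltas": [
    [[-0.32, 0.21, 0], [0, 0, 0.0524], 8.54],
    [[-0.32, 0.2, 0], [0, 0, 0.0524], 8.54],
    [[-0.33, 0.19, 0], [0, 0, 0.0524], 8.54],
    [[-0.34, 0.16, 0], [0, 0, 0.0524], 8.54],
    [[-0.35, 0.15, 0], [0, 0, 0.0524], 8.54],
    [[-0.36, 0.13, 0], [0, 0, 0.0524], 8.54],
    [[-0.37, 0.11, 0], [0, 0, 0.0524], 8.54],
    [[-0.36, 0.1, 0], [0, 0, 0.0524], 8.54],
    [[-0.38, 0.07, 0], [0, 0, 0.0524], 8.54],
    [[-0.38, 0.05, 0], [0, 0, 0.0524], 8.54],
    [[-0.37, 0.03, 0], [0, 0, 0.0524], 8.54],
    [[-0.38, 0.02, 0], [0, 0, 0.0524], 8.54],
    [[-0.38, -0.01, 0], [0, 0, 0.0524], 8.54],
    [[-0.38, -0.03, 0], [0, 0, 0.0524], 8.54],
    [[-0.38, -0.05, 0], [0, 0, 0.0524], 8.54],
    [[0, 0, 0], [0, 0, 0], 8.54],
    [[0, 0, 0], [0, 0, 0], 8.54]
  ]
}}

```text
time: 10.45
tool_pos: [0.5286, 0.2101, 0.0394]
tool_rot: [0.626, 0.329, -0.329, -0.626]
ft_force: [-0.1, -0.5, -0.1]
gripper_width: 0.0854
```

Request:
{"method": "drive_tool", "body": {
  "deltas": [
    [[0.42, 0.6, 0], [0, 0, 0], 8.54],
    [[0.42, 0.6, 0], [0, 0, 0], 8.54],
    [[0.41, 0.61, 0], [0, 0, 0], 8.54],
    [[0, 0, 0], [0, 0, 0], 8.54],
    [[1.17, -0.1, 0], [0, 0, -0.1309], 8.54],
    [[1.15, -0.25, 0], [0, 0, -0.1309], 8.54],
    [[1.11, -0.4, 0], [0, 0, -0.1309], 8.54],
    [[1.04, -0.54, 0], [0, 0, -0.1309], 8.54],
    [[0.97, -0.68, 0], [0, 0, -0.1309], 8.54],
    [[0.87, -0.79, 0], [0, 0, -0.1309], 8.54],
    [[0, 0, 0], [0, 0, 0], 8.54],
    [[0, 0, 0], [0, 0, 0], 8.54]
  ]
}}

```text
time: 11.65
tool_pos: [0.6035, 0.2005, 0.0392]
tool_rot: [-0.704, -0.066, 0.066, 0.704]
ft_force: [-0.8, -0.4, -0.6]
gripper_width: 0.0856
```

```bash
python3 chk.py g
```

```text
t 11.65 tcp [0.6035 0.2005 0.0392] yaw 10.71 tilt [-0.001 -1.     0.   ] j [ 0.22  0.74  1.69  0.    0.72 -1.54] F [-0.76 -0.43 -0.57]
finger tip [0.6127 0.1517 0.0516] r 0.0745 ang 10.1
```

View pics/g_side.png

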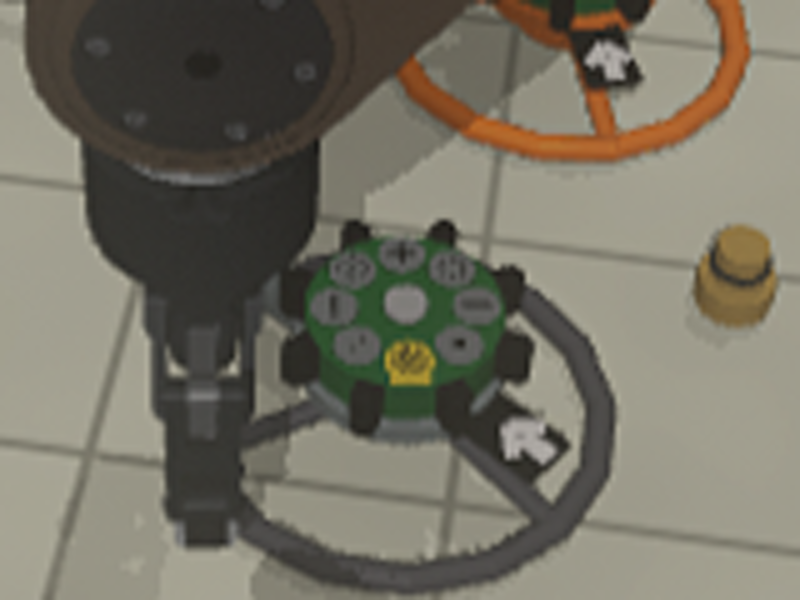

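Yellow is at (410,362), one outlet short of the arrow seat, and the base is unmoved. Third click, then take the hand away.

Request:
{"method": "drive_tool", "body": {
  "deltas": [
    [[-0.7, -0.13, 0], [0, 0, 0], 8.54],
    [[-0.7, -0.13, 0], [0, 0, 0], 8.54],
    [[-0.75, -0.12, 0], [0, 0, 0], 8.54],
    [[0, 0, 0], [0, 0, 0], 8.54],
    [[0, 0, 0], [0, 0, 0], 8.54]
  ]
}}

```text
time: 12.25
tool_pos: [0.5823, 0.1967, 0.0395]
tool_rot: [-0.704, -0.065, 0.065, 0.704]
ft_force: [-0.1, 0.2, 0.3]
gripper_width: 0.0856
```

Request:
{"method": "drive_tool", "body": {
  "deltas": [
    [[-0.32, 0.21, 0], [0, 0, 0.0524], 8.54],
    [[-0.32, 0.2, 0], [0, 0, 0.0524], 8.54],
    [[-0.33, 0.19, 0], [0, 0, 0.0524], 8.54],
    [[-0.34, 0.16, 0], [0, 0, 0.0524], 8.54],
    [[-0.35, 0.15, 0], [0, 0, 0.0524], 8.54],
    [[-0.36, 0.13, 0], [0, 0, 0.0524], 8.54],
    [[-0.37, 0.11, 0], [0, 0, 0.0524], 8.54],
    [[-0.36, 0.1, 0], [0, 0, 0.0524], 8.54],
    [[-0.38, 0.07, 0], [0, 0, 0.0524], 8.54],
    [[-0.38, 0.05, 0], [0, 0, 0.0524], 8.54],
    [[-0.37, 0.03, 0], [0, 0, 0.0524], 8.54],
    [[-0.38, 0.02, 0], [0, 0, 0.0524], 8.54],
    [[-0.38, -0.01, 0], [0, 0, 0.0524], 8.54],
    [[-0.38, -0.03, 0], [0, 0, 0.0524], 8.54],
    [[-0.38, -0.05, 0], [0, 0, 0.0524], 8.54],
    [[0, 0, 0], [0, 0, 0], 8.54],
    [[0, 0, 0], [0, 0, 0], 8.54]
  ]
}}

```text
time: 13.95
tool_pos: [0.5287, 0.21, 0.0394]
tool_rot: [0.626, 0.329, -0.329, -0.626]
ft_force: [0.0, -0.0, -0.1]
gripper_width: 0.0854
```

Request:
{"method": "drive_tool", "body": {
  "deltas": [
    [[0.42, 0.6, 0], [0, 0, 0], 8.54],
    [[0.42, 0.6, 0], [0, 0, 0], 8.54],
    [[0.41, 0.61, 0], [0, 0, 0], 8.54],
    [[0, 0, 0], [0, 0, 0], 8.54],
    [[1.17, -0.1, 0], [0, 0, -0.1309], 8.54],
    [[1.15, -0.25, 0], [0, 0, -0.1309], 8.54],
    [[1.11, -0.4, 0], [0, 0, -0.1309], 8.54],
    [[1.04, -0.54, 0], [0, 0, -0.1309], 8.54],
    [[0.97, -0.68, 0], [0, 0, -0.1309], 8.54],
    [[0.87, -0.79, 0], [0, 0, -0.1309], 8.54],
    [[0, 0, 4], [0, 0, 0], 8.54],
    [[0, 0, 4], [0, 0, 0], 8.54],
    [[0, 0, 4], [0, 0, 0], 8.54],
    [[0, 0, 4], [0, 0, 0], 8.54],
    [[0, 0, 4], [0, 0, 0], 8.54],
    [[0, 0, 0], [0, 0, 0], 8.54],
    [[0, 0, 0], [0, 0, 0], 8.54]
  ]
}}

```text
time: 15.65
tool_pos: [0.6039, 0.2005, 0.2399]
tool_rot: [-0.704, -0.065, 0.065, 0.704]
ft_force: [0.0, -0.7, 0.3]
gripper_width: 0.0852
```

```bash
python3 chk.py i; python3 - <<'E'
from h import *
for n in('side','scene'):
    p,_=optics.snapshot(n);h=cv2.cvtColor(p,cv2.COLOR_RGB2HSV)
    u,v=proj(n,[[.5394,.1386,.066]])[0].astype(int)
    m=cv2.inRange(h,(22,150,100),(33,255,255));m2=np.zeros_like(m);m2[v-25:v+25,u-28:u+28]=m[v-25:v+25,u-28:u+28]
    a=np.argwhere(m2);
    if len(a):
        P=ray(n,a.mean(0)[::-1],.066);d=P[:2]-[.5394,.1386];print(n,len(a),P.round(4),'r',np.hypot(*d).round(4),'ang',np.degrees(np.arctan2(d[1],d[0])).round(1))
    for t,z in(('frog',0),('pot',0),('saucer',0),('coupler',0),('rake',0),('dial_top',.066)):
        for r in optics.place_of(t,n)[:2]:
            uv=np.array(r['at'])*[640,480];print(n,t,ray(n,uv,z).round(3),r['score'])
E
```

```text
t 15.65 tcp [0.6039 0.2005 0.2399] yaw 10.55 tilt [ 0.001 -1.     0.   ] j [ 0.22  0.5   1.52  0.    1.12 -1.54] F [ 0.01 -0.74  0.33]
finger tip [0.6129 0.1516 0.2524] r 0.0747 ang 10.06
side 58 [0.5162 0.1554 0.066 ] r 0.0286 ang 144.2
side frog [ 0.435 -0.295  0.   ] 0.63
side frog [ 0.803 -0.073  0.   ] 0.28
side pot [0.662 0.418 0.   ] 0.85
side pot [0.419 0.055 0.   ] 0.42
side saucer [0.421 0.36  0.   ] 0.65
side coupler [0.414 0.058 0.   ] 0.63
side rake [ 0.796 -0.069  0.   ] 0.6
side dial_top [ 0.49  -0.103  0.066] 0.83
side dial_top [0.536 0.14  0.066] 0.76
scene 52 [0.5169 0.1539 0.066 ] r 0.0272 ang 145.8
scene frog [0.43 0.37 0.  ] 0.58
scene frog [ 0.434 -0.301  0.   ] 0.56
scene pot [0.658 0.411 0.   ] 0.61
scene saucer [0.428 0.368 0.   ] 0.94
scene saucer [0.48  0.173 0.   ] 0.35
scene coupler [0.409 0.051 0.   ] 0.55
scene rake [0.668 0.411 0.   ] 0.58
scene rake [ 0.793 -0.062  0.   ] 0.56
scene dial_top [ 0.489 -0.101  0.066] 0.68
scene dial_top [0.541 0.134 0.066] 0.66
```

View pics/i_side.png

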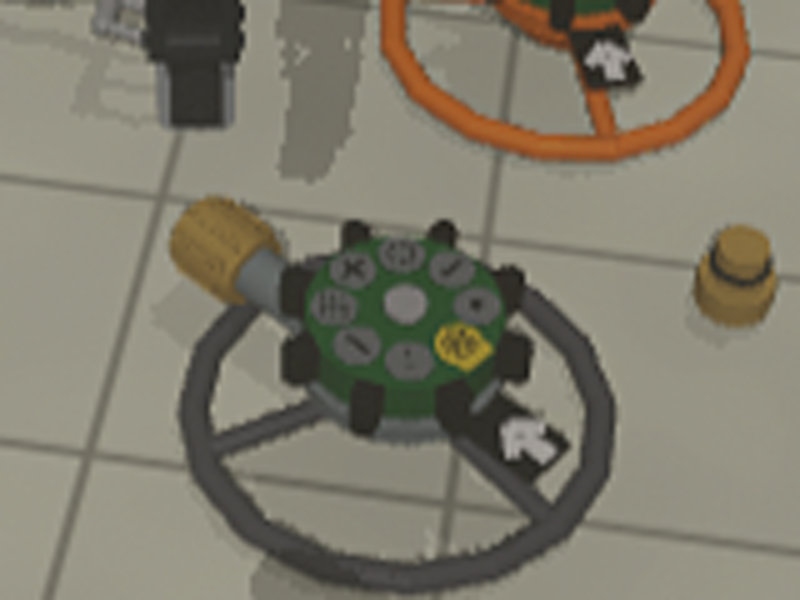

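View pics/i_scene.png

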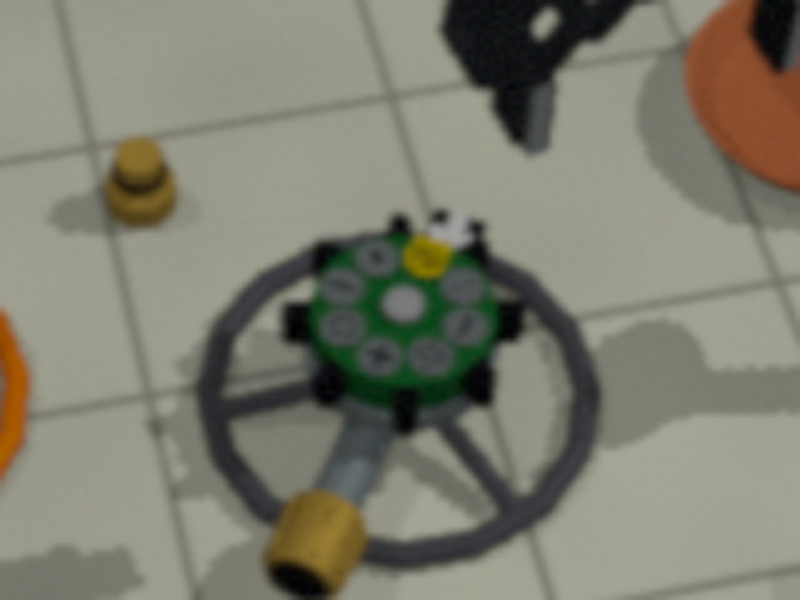

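Yellow is at the white arrow in both views: side (463,345) and scene (428,257). It measures 144.2° and 145.8° against 145.4°. The body is unmoved and the hand is clear.

```bash
python3 -c "
from plant import order;print(order.finish_job())"
```

```text
the job is handed in; nothing more can be done
None
```

The yellow outlet is clicked in at the white arrow, and the job was handed in after about 16 s of the 54 s allowed. I chose the grey steel-ring sprinkler over the orange-ring look-alike. One open fingertip pushed its dial three clicks counter-clockwise, backing out and checking after each, and the hand then lifted about 20 cm clear.

**Dial:** the last pictures put yellow at 144.2° (side camera) and 145.8° (scene camera), against the arrow at 145.4°. That is within about 0.6 mm at the outlet's radius.

**Sprinkler:** it looked unmoved in every picture. Wrist force read about 1 N at the end of each move; contact force during the pushes was not recorded.

**Things around it:** pot, frog, coupler, rake and saucer were found within about 1 cm of their first estimates, except the saucer, which was about 16 mm off in the side view. That is within the networks' scatter, since the two cameras already differed by about 1 cm, and the arm never came near the saucer at low height. A few network hits were plainly wrong (a "frog" at the saucer, a "rake" at the pot), and I ignored them.

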